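# Tip the standing pressing block into its rest

## Robot

A 6-joint arm with a two-finger parallel gripper is mounted at the origin on a cart in front of the work surface, level with it; the furniture and walls round the work are solid. World frame = base frame: x ahead of the robot, y to its left, z up, the work surface at z = 0. Lengths are in m, angles in degrees, forces in N, time in s.
With the tool pointing down it reaches from about 0.25 to 0.725 m from the base axis. Payload 9.7 kg.
Tool frame: the origin (TCP) lies midway between the tips of the shut fingers; the grasp point (between the pads) lies 19 mm behind it; y points along the fingers, x is the direction in which the jaws open and shut, and the axes are right-handed (so a half turn about y gives the same grasp; the last joint's range is limited). The gripper opens to 85 mm and grips with 20 to 120 N. Pads are 22 mm wide; open, the fingers measure 114 mm over their backs; the gripper's body (76 mm by 85 mm) begins 54 mm behind the grasp point. The pads swing forward as they close: fully open they stand 13 mm farther back than shut.
Start: joints at [-76.261, 4.979, 10.078, 95.1, 0, 90], TCP at [0.131, -0.534, 0.231] pointing down, gripper open.
Joint ranges: [-179.16, 179.16], [-48.56, 103.87], [-65.8, 70.77], [-126.05, 130.52], [-82.76, 87.17], [-180, 180]. Speed limits (degrees/s): [127.2, 127.2, 147.25, 180, 180, 180].

## Interface

Orientations are given as [roll, pitch, yaw] about the fixed x, y, z axes, in that order (R = Rz(yaw) Ry(pitch) Rx(roll)).
In Python, from workcell import get_obs, camera, job_done gives the robot as it stands.
- The arm moves only by the tool play_rows, never from a script. Its argument "moves" is a list of rows, each a list of 3 entries, a list of its own where there are three numbers: the turn, a rotation vector about the tool's x, y, z in degrees, then the shift along the tool's x, y, z in m, then the opening in per cent of the stroke, from 0 (shut) to 100 (fully open). A call has exactly 5 rows; each row is the pose to reach, as a shift and turn from the pose commanded when the call began, along the tool's axes at that moment; what a row does not reach only later rows make up. A row lasts 1/10 s, in which the tool goes at most 50 mm and 8.59 degrees, less where a joint would pass 70% of its speed; a pose out of reach is approached as far as the arm can. A call with a gripper value outside its range is refused whole. The fingers move at their own pace and stop on an object; "grip_force" is the grip in N (left out, the last holds). Time passes only in rows, so rows that repeat a pose let the fingers close, or fill a call up. It gives the time, the measured TCP pose, the force and the opening at its end, in the units of the state.
- get_obs(): the state, without advancing time (a new reading comes with each control period).
- camera(name): name is "scene" or "top" or "wrist"; returns a dict with "img" (384x512x3 uint8, red, green, blue), "fov_y" (degrees; the focal length in pixels is half the picture's height over the tangent of half this angle, whatever the lens; pixels are square), "cx", "cy" (the principal point, pixels), "world_from_camera" (4x4, takes a point from camera to world coordinates). Camera axes: x right, y up, looking along -z (the intrinsics and any distortion apply to the point x, -y, -z); pixel columns grow to the right and rows downward; lengths in m; the calibration is good to about 2 mm. The wrist camera is an equidistant fisheye: a pixel r from the principal point sees the ray r / f radians off the axis. A picture is of the moment at which its call begins. There is no depth.
- job_done(): hands the job in, once; it reports no verdict.
The state is a dict: "time": time; "q": joint angles; "qd": joint speeds; "joint_efforts": joint torques, N m; "ee_pos": TCP position; "tcp_rot": TCP orientation; "wrist_force": force on the tool from outside, world axes, zero at the start; "torque": the same for the moment, N m; "opening": finger opening in m.
Only numpy, scipy, OpenCV 4.12 (cv2) and the standard library are available. Lean on these libraries where they do the work, as an engineer would, in place of code of your own. Each camera call takes 0.05 s, during which the arm holds its last target.

## Task

Put the beech pressing block away in the U-shaped wooden rest on the ironing board without gripping or lifting it. Push it near its top with the fingertips so that it topples from where it stands and lands lying flat between the two rails, then push on the end away from the stop to slide it along the rails until its other end sits squarely against the stop. Leave everything else on the board where it is.

Things in the scene. Friction and masses are not known exactly. Their poses are not given: they have to be found in the camera images.
- rest: U-shaped wooden rest fixed to the board. Origin on the board, z up; +x runs in through the mouth to the stop (the way the block must fall), y across. Two rails from x = -20 to +100 mm, 12 mm high, 14 mm wide, inner faces at y = +-46 mm. End stop: inner face at x = +100 mm, 24 mm high, 120 mm wide, 18 mm thick. No floor: the block lies on the board itself.
- rest_stop (a point): point on the inner face of the rest's stop: middle of its width, 17 mm above the board (half the lying block's height)
- clapper: plain wooden block 52x160x34 mm, 0.25 kg, a groove along each side; stands on end outside the rest's mouth, a broad face to the rest. Origin: centre of that face. y: along the 160 mm, up while standing, to the stop when fallen; z: out of the other broad face (at z = +34 mm, the one to push), up when fallen. Past 12 degrees it falls by itself, 30 to 60 mm short of the stop; slides with 1 to 3 N.
- clapper_top (a point): centre of the block's upper 52 x 34 mm end (160 mm above the board at the start); this end goes against the stop
- clapper_foot (a point): centre of the block's lower 52 x 34 mm end (on the board at the start); when the block lies, the end to push, its face 34 mm high
- clapper_mid (a point): centre of the block
- reel: bystander: grey thread reel standing beside the rest, 35 mm diameter, 46 mm high, origin at its underside; leave alone
- carton: bystander: small brown thread box beyond the rest's stop, 45 x 70 x 33 mm, origin at its underside; leave alone
- aerosol: bystander: standing black aerosol can, 47 mm diameter, 180 mm high, origin at its underside; leave alone
- jar: bystander: white jar, 70 mm diameter, 57 mm high, origin at its underside; leave alone
- sprayer: bystander: spray bottle, 61 x 127 x 242 mm, origin at its underside; leave alone
- tape_roll: bystander: roll of masking tape lying flat, 100 mm across, 25 mm high, origin at its underside; leave alone
Not all that is in view belongs to the job. Of the things shaped like the clapper, the wooden one is meant.

How it is judged (in metres and radians):
On the way, in this order (a step that is already met when the one before it is completed fails the run):
1. the block has toppled from where it stood and lies flat between the rails, its top end still short of the stop (angle between clapper's own z axis and vertical below 0.1 rad and height (world z) of clapper_mid below 0.022 m and distance of clapper_foot from where it was at the start of the episode below 0.06 m and x of clapper_top in the frame of rest above 0 m and y of clapper_top in the frame of rest between -0.03 and 0.03 m), for 0.1 s.
2. the block is pushed home against the stop (x of clapper_top in the frame of rest above 0.094 m and angle between clapper's own z axis and vertical below 0.1 rad), for 0.1 s.
At the end, for the whole second after the job is handed in: the block lies flat on the board between the rails (not on them), its former top end within 6 mm of the stop, square to it within 7 degrees, at rest; the bystanders have not moved more than 15 mm (x of clapper_top in the frame of rest above 0.094 m and y of clapper_top in the frame of rest between -0.03 and 0.03 m and angle between the y axis of clapper and the x axis of rest, either way round below 0.12 rad and angle between clapper's own z axis and vertical below 0.08 rad and height (world z) of clapper_mid below 0.022 m and linear speed of clapper below 0.02 m/s); the robot touches nothing.
It fails at once if the block is lifted: its foot end leaves the board by more than a topple can raise it (height (world z) of clapper_foot above 0.035 m).
It fails at once if the block is lifted bodily while standing (height (world z) of clapper_mid above 0.1 m).
It fails at once if a bystander (reel, thread box, aerosol can, jar, spray bottle or tape roll) is moved more than 15 mm (distance of any of reel, carton, aerosol, jar, sprayer, tape_roll from where it was at the start of the episode above 0.015 m).
It also fails if it takes over 35 s, if anything falls off the work surface, if the arm or the gripper's body presses on something with over 40 N, if the wrist force passes 120 N, or if a joint passes its speed limit or range.

## Working session

There is one attempt and no reset: what is moved stays moved. The work goes in short steps, Python scripts to look and compute and a tool call to move; the robot and the scene stay as the last step left them, time stands still between calls to the robot, and variables do not carry over. Pictures are saved under pics/ and viewed, and the job is handed in when it is done.

Besides the shell and the picture viewer there is one more tool, called after "Request:" in YAML: its name, and indented under it one key for each argument. play_rows: Moves the arm, as the interface text tells. Its arguments: {"type":"object","properties":{"moves":{"type":"array"},"grip_force":{"type":"number"}},"required":["moves"]}

```bash
mkdir -p pics
python3 - <<'E'
from workcell import get_obs,camera
import cv2,pickle
o=get_obs();print(o)
for n in("scene","top","wrist"):
    c=camera(n);pickle.dump(c,open(f"pics/{n}0.pkl","wb"));cv2.imwrite(f"pics/{n}0.png",c["img"][:,:,::-1]);print(n,c["fov_y"],c["cx"],c["cy"],c["world_from_camera"].round(4).tolist() if hasattr(c["world_from_camera"],'round') else c["world_from_camera"],c.keys())
E
```

```text
{'time': 0.0, 'q': array([-7.62618798e+01,  5.00975086e+00,  1.00328604e+01,  9.51004374e+01,
       -2.28714797e-03,  8.99994589e+01]), 'qd': array([ 0.06491335,  0.02691525, -0.04687802,  0.09008613,  0.07728207,
        0.00835142]), 'joint_efforts': array([ 3.61935026e-04, -5.20392323e+01,  4.64805186e+01,  1.62611768e-02,
        8.86127191e-05,  5.40573666e-06]), 'ee_pos': array([ 0.13054668, -0.53402767,  0.23058175]), 'tcp_rot': array([-9.00022864e+01,  7.73278645e-02, -7.62613387e+01]), 'wrist_force': array([0.41735449, 0.39621373, 0.37746931]), 'torque': array([ 0.01942857, -0.0782918 ,  0.01394611]), 'opening': 0.0854779653437542}
scene 47.17905643307629 254.65321491483837 186.53534062730432 [[-0.6556, 0.4912, -0.5735, -0.3261], [-0.7551, -0.4289, 0.4959, 0.8071], [-0.0024, 0.7581, 0.6521, 1.0401], [0.0, 0.0, 0.0, 1.0]] dict_keys(['img', 'fov_y', 'cx', 'cy', 'world_from_camera'])
top 56.68978757107708 251.41221279395558 195.79364738436217 [[0.008, 0.9786, -0.2054, 0.2247], [-0.9999, 0.0091, 0.0045, 0.0857], [0.0063, 0.2054, 0.9787, 1.4666], [0.0, 0.0, 0.0, 1.0]] dict_keys(['img', 'fov_y', 'cx', 'cy', 'world_from_camera'])
wrist 65.70646984690485 253.1774966206677 192.98673486727125 [[0.2383, 0.9343, 0.2652, 0.1983], [-0.9712, 0.2293, 0.0646, -0.5175], [-0.0004, -0.273, 0.962, 0.3732], [0.0, 0.0, 0.0, 1.0]] dict_keys(['img', 'fov_y', 'cx', 'cy', 'world_from_camera'])
```

View pics/scene0.png

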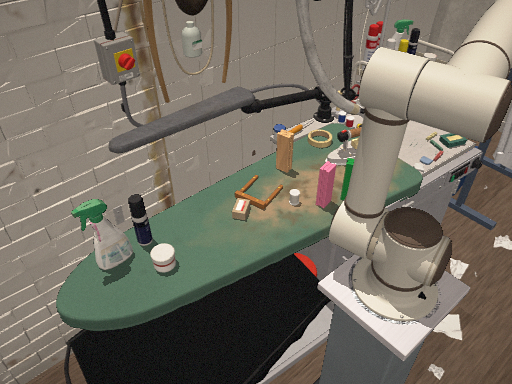

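View pics/top0.png

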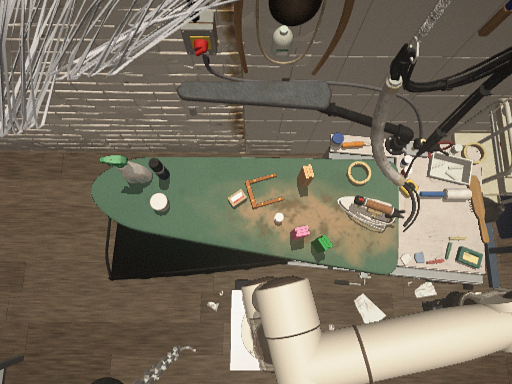

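View pics/wrist0.png

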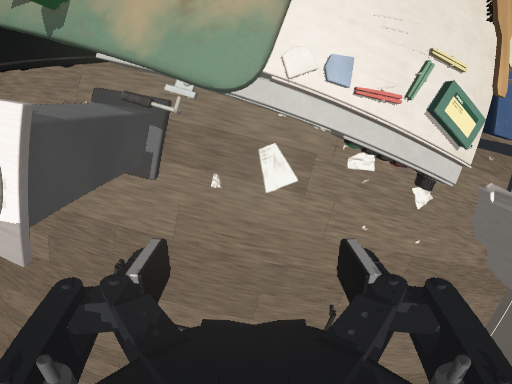

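Block-shaped candidates in the top view are wood-coloured (308,175), pink (301,231) and green (321,242). The wooden one at (308,175) stands at the mouth of the U and fits. I'll confirm it in an enlarged crop.

Run:
```python
import pickle,cv2,numpy as np
t=pickle.load(open("pics/top0.pkl","rb"))["img"];s=pickle.load(open("pics/scene0.pkl","rb"))["img"]
a=cv2.resize(t[150:250,220:353],None,fx=6,fy=6,interpolation=cv2.INTER_CUBIC)
b=cv2.resize(s[115:225,220:353],None,fx=6,fy=5.4,interpolation=cv2.INTER_CUBIC)
cv2.imwrite("pics/ct.png",a[:,:,::-1]);cv2.imwrite("pics/cs.png",b[:,:,::-1])
```

```text
(no output)
```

View pics/ct.png

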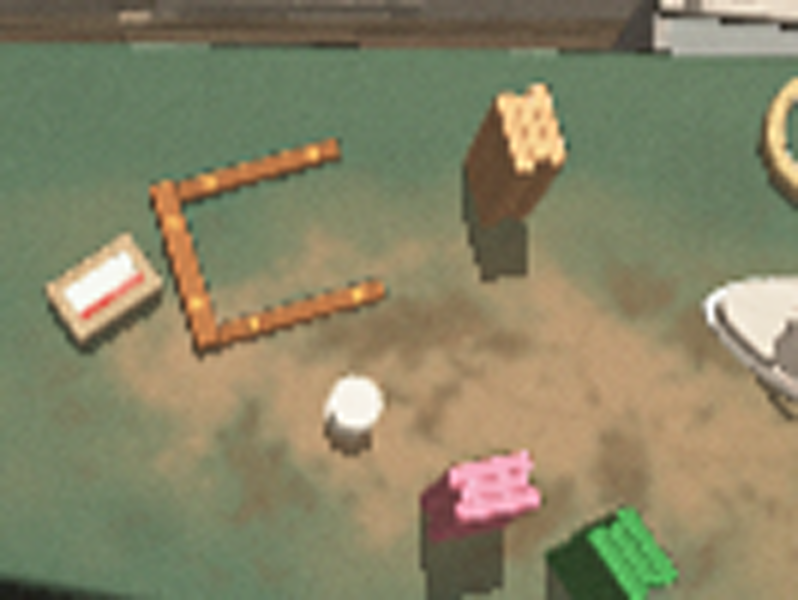

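View pics/cs.png

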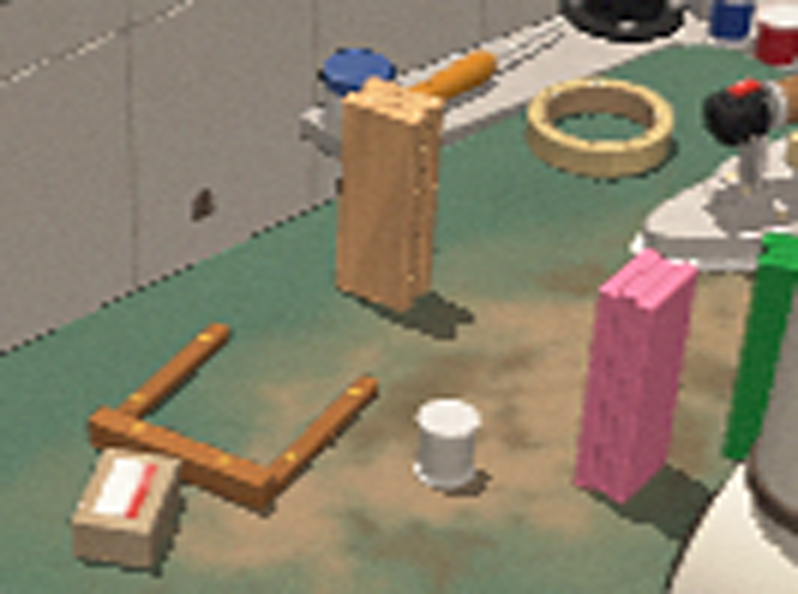

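Confirmed: wood-coloured grooved block at crop (533,130), i.e. top view (309,172), standing at the mouth of the U. Next I fit the poses of the rest and the block from corners in both views.

```bash
cat > h.py <<'E'
import numpy as np,pickle,cv2
def proj(c,P):
    T=np.linalg.inv(np.array(c["world_from_camera"]));P=np.atleast_2d(P)
    p=P@T[:3,:3].T+T[:3,3]; h=c["img"].shape[0]
    f=h/2/np.tan(np.radians(c["fov_y"])/2)
    return np.c_[c["cx"]+f*p[:,0]/-p[:,2],c["cy"]-f*p[:,1]/-p[:,2]]
def pose(v,L):
    L=np.array(L,float);a=v[2];R=np.array([[np.cos(a),-np.sin(a)],[np.sin(a),np.cos(a)]])
    return np.c_[L[:,:2]@R.T+v[:2],L[:,2]]
E
cat > fit.py <<'E'
from h import *
from scipy.optimize import least_squares
t=pickle.load(open("pics/top0.pkl","rb"));s=pickle.load(open("pics/scene0.pkl","rb"))
ut=lambda p:np.array(p)/6+[220-.42,150-.42]
us=lambda p:np.array(p)/[6,5.4]+[220-.42,115-.4]
# rest local (mm)
rl=[((118,-60,24),(150,188)),((118,60,24),(203,352)),((-20,-60,12),(335,140)),((-20,-46,12),(341,156)),((-20,46,12),(380,282)),((-20,60,12),(386,296))]
rs=[((118,-60,24),(90,415)),((118,60,24),(262,488)),((-20,-60,12),(212,325)),((-20,-46,12),(230,331)),((-20,46,12),(362,378)),((-20,60,12),(378,386))]
# block upright: local x = fall dir (rest x), face to rest at x=0, other at -34; y +-26
bl=[((0,-26,160),(500,97)),((-34,-26,160),(546,84)),((-34,26,160),(567,160)),((0,26,160),(519,174))]
bs=[((0,-26,160),(342,95)),((0,26,160),(410,118)),((-34,26,160),(443,97)),((0,-26,0),(338,290)),((0,26,0),(405,311)),((-34,26,0),(432,292))]
def fit(a,b,x0,fx=None):
    A=np.array([p for p,_ in a])/1e3;B=np.array([p for p,_ in b])/1e3
    pa=ut([q for _,q in a]);pb=us([q for _,q in b])
    for name,w in(("both",(1,1)),("top",(1,0)),("scene",(0,1))):
        f=lambda v:np.r_[w[0]*(proj(t,pose(v,A))-pa).ravel(),w[1]*(proj(s,pose(v,B))-pb).ravel()]
        r=least_squares(f,x0);print(name,r.x[:2].round(4),np.degrees(r.x[2]).round(2),"rms",np.sqrt((r.fun**2).sum()/max(1,(r.fun!=0).sum()))); 
        if name=="both": best=r.x;print(r.fun.round(1))
    return best
R=fit(rl,rs,[.5,.1,1.8]);B=fit(bl,bs,[.5,-.05,1.8])
d=B[:2]-R[:2];c,sn=np.cos(R[2]),np.sin(R[2]);print("block face in rest",(c*d[0]+sn*d[1]).round(4),(-sn*d[0]+c*d[1]).round(4))
for n,c_ in(("t",t),("s",s)):
    im=c_["img"][:,:,::-1].copy();im=cv2.resize(im,None,fx=6,fy=6,interpolation=cv2.INTER_CUBIC)
    def poly(v,L):
        q=((proj(c_,pose(v,np.array(L)/1e3))+.42)*6).astype(int);cv2.polylines(im,[q],True,(255,0,255),1)
    poly(R,[(118,-60,24),(118,60,24),(100,60,24),(100,-60,24)])
    for k in(-1,1):poly(R,[(-20,k*46,12),(-20,k*60,12),(100,k*60,12),(100,k*46,12)])
    for z in(0,160):poly(B,[(0,-26,z),(0,26,z),(-34,26,z),(-34,-26,z)])
    o=(220,150) if n=="t" else (220,115)
    cv2.imwrite(f"pics/ov_{n}.png",im[o[1]*6:o[1]*6+600,o[0]*6:o[0]*6+798])
E
python3 fit.py
```

```text
both [ 0.5674 -0.0204] 106.9 rms 0.5073084559259838
[-0.4  0.  -1.1 -0.1  0.1 -0.2  0.   0.2  0.1 -0.3  0.1  0.5 -0.6  1.1
  0.2  0.1  0.1 -0.7  0.3 -0.5 -0.  -0.7  0.7 -0.8]
top [ 0.5678 -0.0212] 107.48 rms 0.34075695366793757
scene [ 0.5665 -0.0194] 106.34 rms 0.5507626836587923
both [ 0.5944 -0.1207] 103.62 rms 0.4993723172263837
[-0.4 -0.4  0.5 -0.2  0.6 -0.  -0.1 -0.4 -0.1  0.5  0.9  1.   0.4  0.5
 -0.7 -0.5 -0.3  0.6 -0.1 -0.5]
top [ 0.5933 -0.1202] 104.04 rms 0.30787039362003354
scene [ 0.5959 -0.1219] 102.84 rms 0.5318490900070311
block face in rest -0.1038 0.0033
```

View pics/ov_t.png

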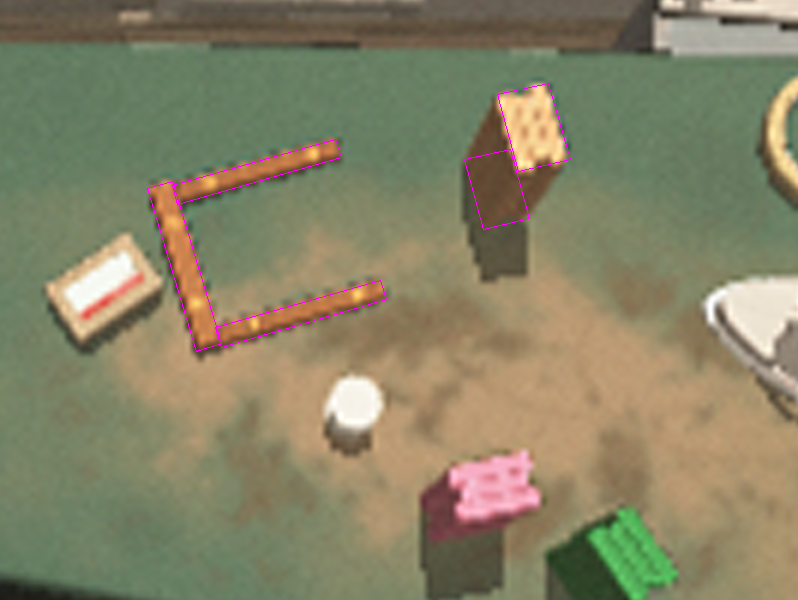

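View pics/ov_s.png

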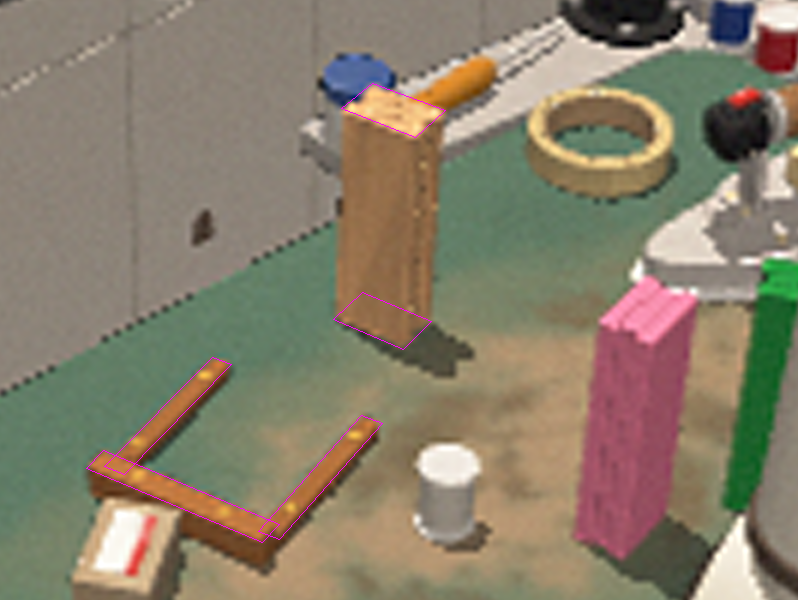

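Run:
```python
from h import *
from scipy.optimize import least_squares
t=pickle.load(open("pics/top0.pkl","rb"));s=pickle.load(open("pics/scene0.pkl","rb"))
for n,a,b in(("sleeve tip",(180,91),(114,142)),("sleeve/black join",(330,97),(247,98)),("black end",(398,138),(320,104)),("iron handle end",(360,201),(343,133)),("tape",(359,173),(320,138)),("aerosoltop",(156,162),(136,198))):
    r=least_squares(lambda P:np.r_[(proj(t,P)-a).ravel(),(proj(s,P)-b).ravel()],[.6,0,.1]);print(n,r.x.round(3),r.cost.round(1))
from workcell import get_obs
from scipy.spatial.transform import Rotation as Ro
o=get_obs();print(o['time'],Ro.from_euler('xyz',o['tcp_rot'],degrees=True).as_matrix().round(3))
```

```text
sleeve tip [0.911 0.364 0.186] 0.1
sleeve/black join [ 0.925 -0.237  0.124] 0.4
black end [ 0.781 -0.539  0.044] 0.3
iron handle end [ 0.492 -0.337  0.125] 0.3
tape [ 0.632 -0.377  0.013] 0.0
aerosoltop [0.625 0.444 0.173] 0.3
0.15 [[ 0.238 -0.     0.971]
 [-0.971  0.001  0.238]
 [-0.001 -1.    -0.   ]]
```

Run:
```python
import pickle,cv2
s=pickle.load(open("pics/scene0.pkl","rb"))["img"];t=pickle.load(open("pics/top0.pkl","rb"))["img"]
cv2.imwrite("pics/s2.png",cv2.resize(s[60:210,240:440],None,fx=4,fy=4)[:,:,::-1])
```

```text
(no output)
```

View pics/s2.png

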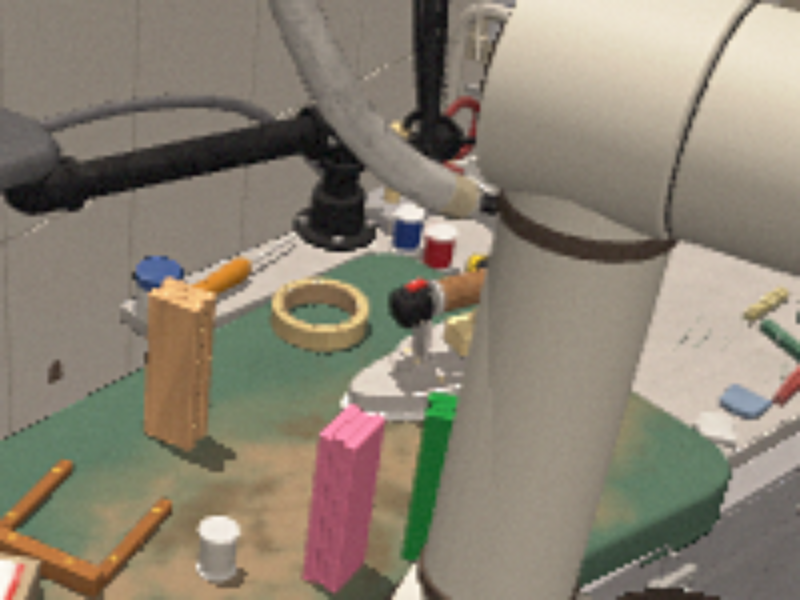

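Run:
```python
from h import *
from scipy.optimize import least_squares
t=pickle.load(open("pics/top0.pkl","rb"));s=pickle.load(open("pics/scene0.pkl","rb"))
for a in((395,172),(381,150),(380,130),(385,105),(405,60)):
    for z in(.2,.3,.4,.5,.6,.7,.8):
        r=least_squares(lambda P:(proj(t,[P[0],P[1],z])-a).ravel(),[.6,-.3]);P=[*r.x,z];print(a,np.round(P,2),proj(s,P).round(0)[0])
```

```text
(395, 172) [ 0.59 -0.45  0.2 ] [347.  96.]
(395, 172) [ 0.56 -0.41  0.3 ] [349.  78.]
(395, 172) [ 0.53 -0.37  0.4 ] [351.  57.]
(395, 172) [ 0.5  -0.32  0.5 ] [354.  34.]
(395, 172) [ 0.47 -0.28  0.6 ] [357.   7.]
(395, 172) [ 0.44 -0.24  0.7 ] [361. -25.]
(395, 172) [ 0.41 -0.2   0.8 ] [366. -63.]
(381, 150) [ 0.67 -0.4   0.2 ] [322.  91.]
(381, 150) [ 0.64 -0.37  0.3 ] [325.  74.]
(381, 150) [ 0.6  -0.33  0.4 ] [328.  54.]
(381, 150) [ 0.56 -0.29  0.5 ] [331.  31.]
(381, 150) [ 0.53 -0.25  0.6 ] [335.   4.]
(381, 150) [ 0.49 -0.21  0.7 ] [340. -27.]
(381, 150) [ 0.46 -0.17  0.8 ] [345. -64.]
(380, 130) [ 0.75 -0.41  0.2 ] [307.  84.]
(380, 130) [ 0.71 -0.37  0.3 ] [310.  67.]
(380, 130) [ 0.67 -0.33  0.4 ] [314.  48.]
(380, 130) [ 0.63 -0.29  0.5 ] [317.  25.]
(380, 130) [ 0.58 -0.25  0.6 ] [322.  -0.]
(380, 130) [ 0.54 -0.21  0.7 ] [327. -31.]
(380, 130) [ 0.5  -0.17  0.8 ] [333. -67.]
(385, 105) [ 0.85 -0.43  0.2 ] [294.  73.]
(385, 105) [ 0.8  -0.39  0.3 ] [297.  57.]
(385, 105) [ 0.75 -0.35  0.4 ] [300.  39.]
(385, 105) [ 0.7  -0.31  0.5 ] [304.  18.]
(385, 105) [ 0.65 -0.27  0.6 ] [309.  -7.]
(385, 105) [ 0.6  -0.23  0.7 ] [314. -36.]
(385, 105) [ 0.56 -0.19  0.8 ] [321. -71.]
(405, 60) [ 1.05 -0.52  0.2 ] [278.  52.]
(405, 60) [ 0.98 -0.48  0.3 ] [281.  38.]
(405, 60) [ 0.92 -0.43  0.4 ] [285.  21.]
(405, 60) [ 0.85 -0.38  0.5 ] [289.   2.]
(405, 60) [ 0.79 -0.33  0.6 ] [293. -20.]
(405, 60) [ 0.72 -0.28  0.7 ] [299. -47.]
(405, 60) [ 0.66 -0.24  0.8 ] [306. -79.]
```

Run:
```python
import pickle,cv2
s=pickle.load(open("pics/scene0.pkl","rb"))["img"];t=pickle.load(open("pics/top0.pkl","rb"))["img"]
cv2.imwrite("pics/t2.png",cv2.resize(t[0:240,330:512],None,fx=2.5,fy=2.5)[:,:,::-1])
```

```text
(no output)
```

View pics/t2.png

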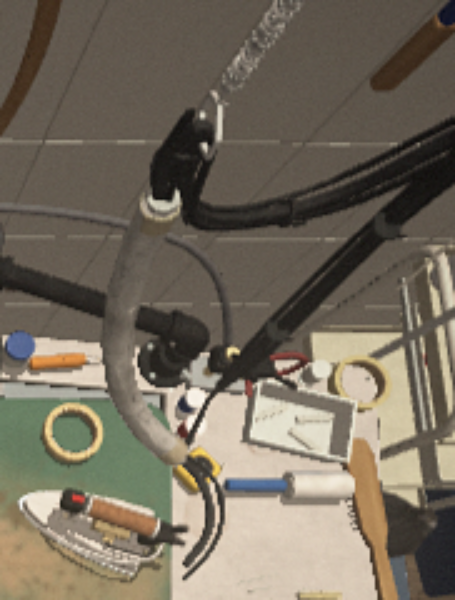

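Request:
play_rows:
  moves:
    - [[0, -8, 0], [-0.015, -0.01, 0.037], 25]
    - [[0, -16, 0], [-0.03, -0.02, 0.074], 25]
    - [[0, -24, 0], [-0.045, -0.02, 0.11], 25]
    - [[0, -32, 0], [-0.06, -0.02, 0.148], 25]
    - [[0, -40, 0], [-0.075, -0.02, 0.185], 25]

```text
time: 0.65
ee_pos: [0.2936, -0.4163, 0.2512]
tcp_rot: [-90.0, 0.0, -35.9]
wrist_force: [0.1, -0.6, 0.8]
opening: 0.0212
```

```bash
cat > mv.py <<'E'
import sys
from h import *
from workcell import get_obs
from scipy.spatial.transform import Rotation as Ro
def mv(tx,ty,tz,yaw):
    o=get_obs();R=Ro.from_euler('xyz',o['tcp_rot'],degrees=True);T=Ro.from_euler('xyz',[-90,0,yaw],degrees=True)
    print(round(o['time'],2),'pos',o['ee_pos'].round(4),'rot',o['tcp_rot'].round(2),'F',o['wrist_force'].round(1),'op',round(o['opening'],4),'qd',np.abs(o['qd']).max().round(1))
    print('turn',(R.inv()*T).as_rotvec(degrees=True).round(2),'shift',R.inv().apply(np.array([tx,ty,tz])-o['ee_pos']).round(4))
if __name__=="__main__":mv(*map(float,sys.argv[1:]))
E
python3 mv.py .611 -.189 .25 14
```

```text
0.65 pos [ 0.2936 -0.4163  0.2512] rot [-90.     0.   -35.95] F [ 0.1 -0.6  0.8] op 0.0212 qd 44.8
turn [ -0.   -49.95  -0.  ] shift [0.1235 0.0012 0.3704]
```

Request:
play_rows:
  moves:
    - [[0, -8, 0], [0.011, 0, 0.034], 25]
    - [[0, -16, 0], [0.023, 0, 0.068], 25]
    - [[0, -24, 0], [0.035, 0, 0.102], 25]
    - [[0, -32, 0], [0.046, 0, 0.138], 25]
    - [[0, -40, 0], [0.058, 0, 0.174], 25]

```text
time: 1.15
ee_pos: [0.4432, -0.3103, 0.2511]
tcp_rot: [-90.0, 0.0, 4.1]
wrist_force: [0.2, -0.6, -0.9]
opening: 0.0211
```

```bash
python3 mv.py .611 -.189 .25 14
```

```text
1.15 pos [ 0.4432 -0.3103  0.2511] rot [-8.999e+01  1.000e-02  4.070e+00] F [ 0.2 -0.6 -0.9] op 0.0211 qd 41.1
turn [-0.01 -9.93 -0.01] shift [0.176  0.0011 0.1091]
```

Request:
play_rows:
  moves:
    - [[0, -2.5, 0], [0.037, 0, 0.023], 25]
    - [[0, -5, 0], [0.074, 0, 0.046], 25]
    - [[0, -7.5, 0], [0.111, 0, 0.069], 25]
    - [[0, -10, 0], [0.148, 0, 0.092], 25]
    - [[0, -10, 0], [0.176, 0, 0.109], 25]

```text
time: 1.65
ee_pos: [0.6124, -0.1893, 0.2506]
tcp_rot: [-90.0, 0.0, 13.9]
wrist_force: [0.3, -1.3, 0.5]
opening: 0.0211
```

```bash
python3 mv.py .611 -.189 .14 14
python3 - <<'E'
from workcell import camera
import pickle,cv2
for n in("top","wrist"):
    c=camera(n);pickle.dump(c,open(f"pics/{n}1.pkl","wb"))
    i=c["img"][:,:,::-1]
    if n=="top": i=cv2.resize(i[120:270,220:420],None,fx=4,fy=4)
    cv2.imwrite(f"pics/{n}1.png",i)
E
```

```text
1.65 pos [ 0.6124 -0.1893  0.2506] rot [-8.997e+01  3.000e-02  1.389e+01] F [ 0.3 -1.3  0.5] op 0.0211 qd 37.2
turn [-0.03 -0.11 -0.03] shift [-0.0012  0.1106  0.0006]
```

View pics/top1.png

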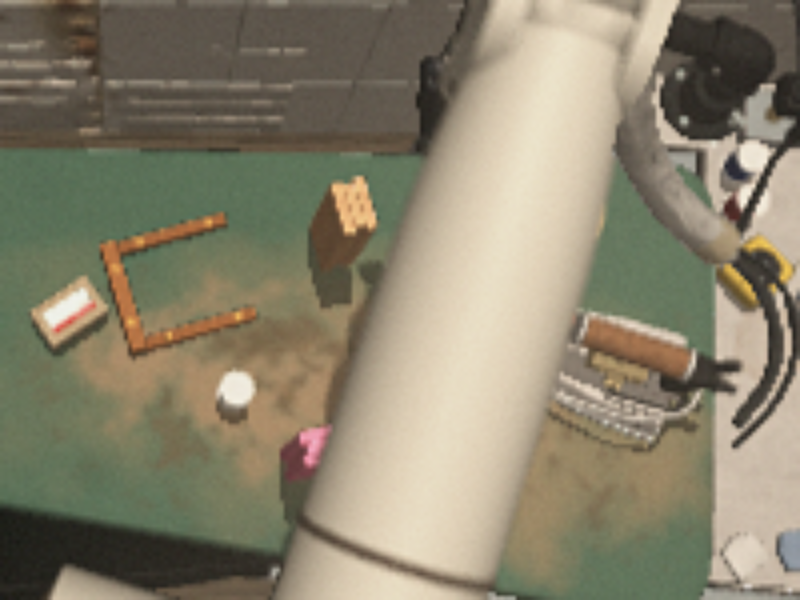

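View pics/wrist1.png

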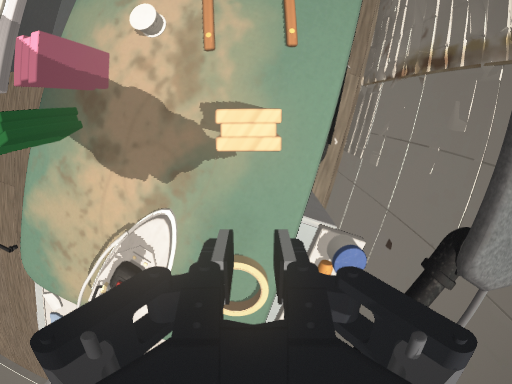

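The wrist view shows the block top square to the tool, spanning (216–282, 110–150), with the fingers at columns 225/283, centred on it. Descending.

Request:
play_rows:
  moves:
    - [[0, 0, 0], [0, 0.03, 0], 25]
    - [[0, 0, 0], [0, 0.06, 0], 25]
    - [[0, 0, 0], [0, 0.09, 0], 25]
    - [[0, 0, 0], [0, 0.11, 0], 25]
    - [[0, 0, 0], [0, 0.11, 0], 25]

```text
time: 2.25
ee_pos: [0.6088, -0.1912, 0.1379]
tcp_rot: [-89.8, 0.3, 13.7]
wrist_force: [0.2, 0.7, -0.5]
opening: 0.0212
```

Request:
play_rows:
  moves:
    - [[0, 0, 0], [0, 0, 0.006], 25]
    - [[0, 0, 0], [0, 0, 0.012], 25]
    - [[0, 0, 0], [0, 0, 0.018], 25]
    - [[0, 0, 0], [0, 0, 0.022], 25]
    - [[0, 0, 0], [0, 0, 0.026], 25]

```text
time: 2.75
ee_pos: [0.6047, -0.1655, 0.142]
tcp_rot: [-90.0, -0.0, 13.8]
wrist_force: [0.8, 0.1, 0.0]
opening: 0.0214
```

```bash
python3 mv.py .611 -.189 .14 14
python3 - <<'E'
from workcell import camera
import pickle,cv2
for n in("top","wrist"):
    c=camera(n);pickle.dump(c,open(f"pics/{n}2.pkl","wb"))
    i=c["img"][:,:,::-1]
    if n=="top": i=cv2.resize(i[120:270,220:420],None,fx=4,fy=4)
    cv2.imwrite(f"pics/{n}2.png",i)
E
```

```text
2.75 pos [ 0.6047 -0.1655  0.142 ] rot [-9.003e+01 -5.000e-02  1.376e+01] F [0.8 0.1 0. ] op 0.0214 qd 3.5
turn [ 0.03 -0.24  0.05] shift [ 0.0005  0.002  -0.0243]
```

View pics/wrist2.png

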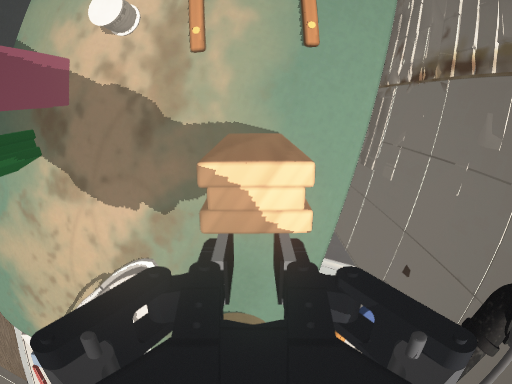

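Fingertips at (225,237) and (283,237), just behind the block's back face and centred on it. Pushing slowly.

Request:
play_rows:
  moves:
    - [[0, 0, 0], [0, 0, 0.005], 25]
    - [[0, 0, 0], [0, 0, 0.01], 25]
    - [[0, 0, 0], [0, 0, 0.015], 25]
    - [[0, 0, 0], [0, 0, 0.02], 25]
    - [[0, 0, 0], [0, 0, 0.024], 25]

```text
time: 3.35
ee_pos: [0.5987, -0.1421, 0.1413]
tcp_rot: [-90.0, -0.0, 13.7]
wrist_force: [0.7, -0.9, 0.6]
opening: 0.0214
```

```bash
cat > pic.py <<'E'
import sys
from workcell import camera
import pickle,cv2
k=sys.argv[1]
for n in("top","wrist"):
    c=camera(n);pickle.dump(c,open(f"pics/{n}{k}.pkl","wb"))
    i=c["img"][:,:,::-1]
    if n=="top": i=cv2.resize(i[120:270,220:420],None,fx=4,fy=4)
    cv2.imwrite(f"pics/{n}{k}.png",i)
E
python3 mv.py .611 -.189 .14 14; python3 pic.py 3
```

```text
3.35 pos [ 0.5987 -0.1421  0.1413] rot [-90.    -0.    13.75] F [ 0.7 -0.9  0.6] op 0.0214 qd 3.3
turn [-0.   -0.25  0.  ] shift [ 0.0008  0.0013 -0.0484]
```

View pics/wrist3.png

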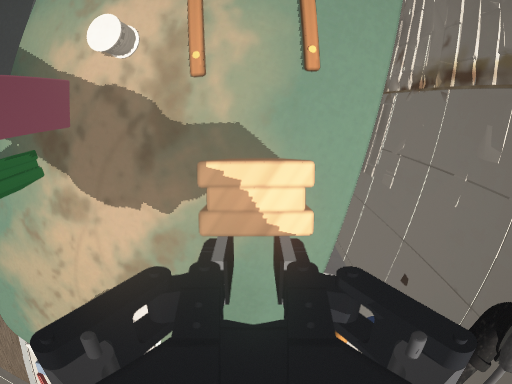

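Tilting cleanly: the block top stays at the fingertips and has moved 24 mm (about 10°). Taking it past balance.

Request:
play_rows:
  moves:
    - [[0, 0, 0], [0, 0, 0.005], 25]
    - [[0, 0, 0], [0, 0, 0.01], 25]
    - [[0, 0, 0], [0, 0, 0.014], 25]
    - [[0, 0, 0], [0, 0, 0.014], 25]
    - [[0, 0, 0], [0, 0, 0.014], 25]

```text
time: 3.95
ee_pos: [0.5955, -0.1289, 0.1413]
tcp_rot: [-90.0, -0.0, 13.8]
wrist_force: [1.0, -0.8, 0.0]
opening: 0.0213
```

```bash
python3 mv.py .611 -.189 .14 14; python3 pic.py 4
```

```text
3.95 pos [ 0.5955 -0.1289  0.1413] rot [-9.001e+01 -1.000e-02  1.375e+01] F [ 1.  -0.8  0. ] op 0.0213 qd 0.3
turn [ 0.01 -0.25  0.01] shift [ 0.0007  0.0013 -0.062 ]
```

View pics/wrist4.png

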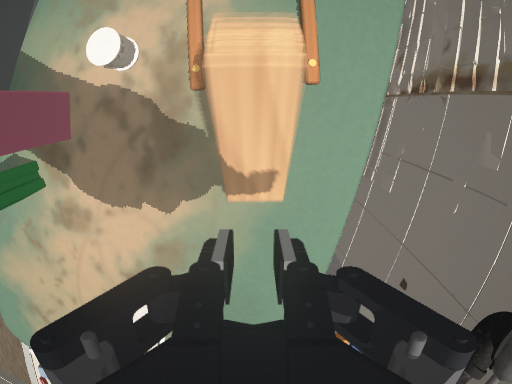

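View pics/top4.png

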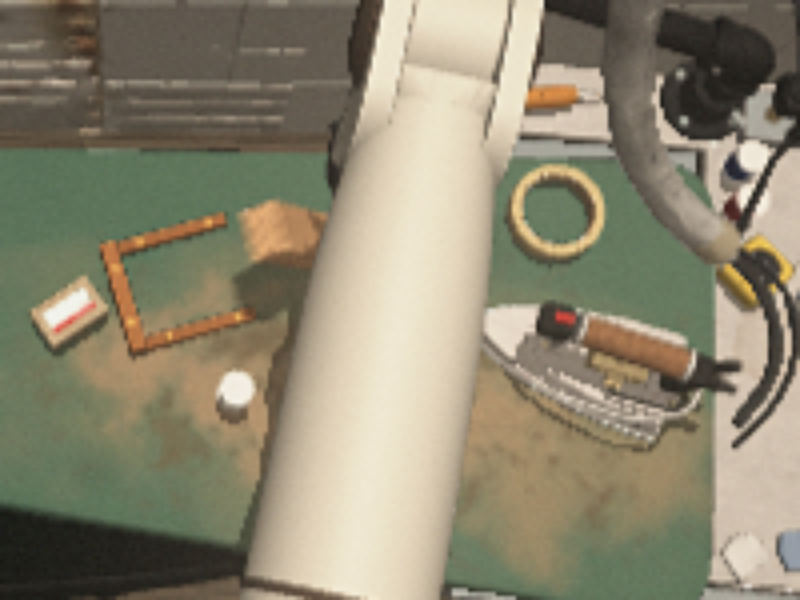

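The block is caught mid-fall, heading between the rails. I'll back off and look.

Request:
play_rows:
  moves:
    - [[0, 0, 0], [0, 0, -0.01], 25]
    - [[0, 0, 0], [0, 0, -0.02], 25]
    - [[0, 0, 0], [0, 0, -0.03], 25]
    - [[0, 0, 0], [0, 0, -0.04], 25]
    - [[0, 0, 0], [0, 0, -0.045], 25]

```text
time: 4.55
ee_pos: [0.6064, -0.1742, 0.1411]
tcp_rot: [-90.0, 0.0, 13.7]
wrist_force: [-0.4, -1.0, -0.9]
opening: 0.0211
```

```bash
python3 mv.py .605 -.165 .02 14; python3 pic.py 5
```

```text
4.55 pos [ 0.6064 -0.1742  0.1411] rot [-9.000e+01  1.000e-02  1.368e+01] F [-0.4 -1.  -0.9] op 0.0211 qd 3.8
turn [-0.   -0.32 -0.01] shift [0.0009 0.1211 0.0092]
```

View pics/wrist5.png

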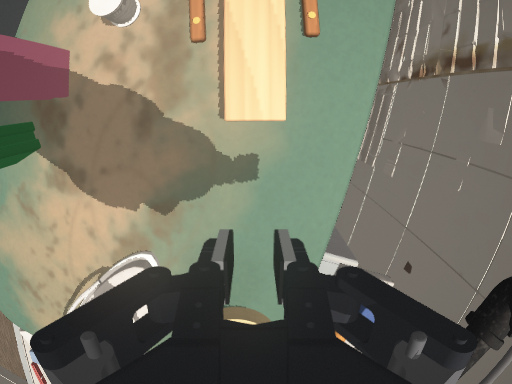

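View pics/top5.png

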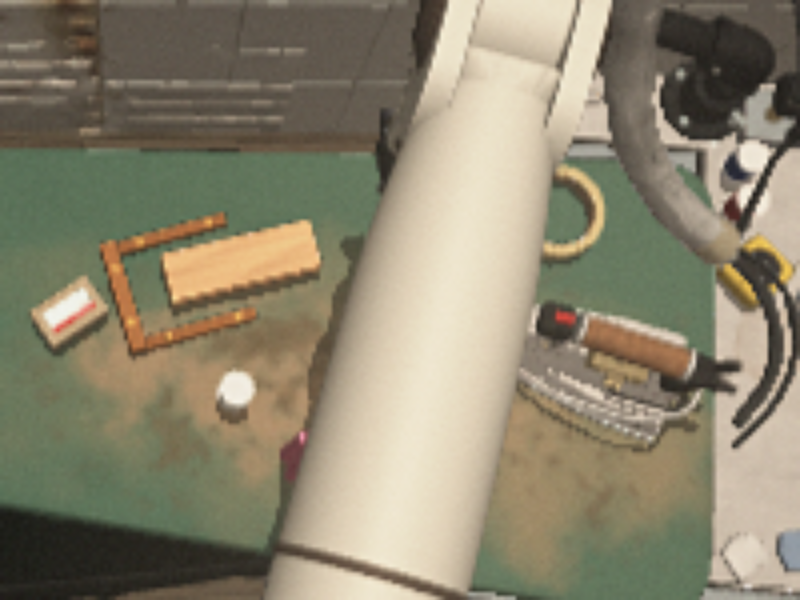

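It lies flat between the rails (top crop: corners (163,256), (307,221), (321,265), (174,305)). Measuring the pose.

```bash
cat > fit2.py <<'E'
import sys,json
from h import *
from scipy.optimize import least_squares
k=sys.argv[1];c=json.loads(sys.argv[2]) # corners: stop-end upper, foot upper, foot lower, stop-end lower
t=pickle.load(open(f"pics/top{k}.pkl","rb"))
q=np.array(c)/4+[220-.375,120-.375]
L=np.array([(160,-26,34),(0,-26,34),(0,26,34),(160,26,34)])/1e3
for R in ([.5674,-.0204,np.radians(106.9)],[.5678,-.0212,np.radians(107.48)]):
    r=least_squares(lambda v:(proj(t,pose(v,L))-q).ravel(),[.59,-.12,1.8])
    B=r.x;cs,sn=np.cos(R[2]),np.sin(R[2])
    f=lambda P:np.round([cs*(P[0]-R[0])+sn*(P[1]-R[1]),-sn*(P[0]-R[0])+cs*(P[1]-R[1])],4)
    top=B[:2]+.16*np.array([np.cos(B[2]),np.sin(B[2])])
    print("foot",B[:2].round(4),"yaw",np.degrees(B[2]).round(2),"rms",np.sqrt((r.fun**2).mean()).round(2),"foot/top in rest",f(B[:2]),f(top))
E
python3 fit2.py 5 '[[163,257],[308,221],[321,266],[174,305]]'
```

```text
foot [ 0.5924 -0.1163] yaw 105.14 rms 0.31 foot/top in rest [-0.099   0.0039] [ 0.0609 -0.001 ]
foot [ 0.5924 -0.1163] yaw 105.14 rms 0.31 foot/top in rest [-0.0981  0.0051] [ 0.0618 -0.0015]
```

Request:
play_rows:
  moves:
    - [[0, -1, 0], [0, 0.03, 0], 25]
    - [[0, -2, 0], [0, 0.06, 0], 25]
    - [[0, -3, 0], [0, 0.09, 0], 25]
    - [[0, -3, 0], [0, 0.115, 0.005], 25]
    - [[0, -3, 0], [0, 0.125, 0.01], 25]

```text
time: 5.15
ee_pos: [0.6023, -0.1623, 0.0135]
tcp_rot: [-89.9, 0.2, 16.7]
wrist_force: [-0.3, 0.4, -0.4]
opening: 0.0215
```

Request:
play_rows:
  moves:
    - [[0, 0, 0], [0, 0, 0.006], 25]
    - [[0, 0, 0], [0, 0, 0.012], 25]
    - [[0, 0, 0], [0, 0, 0.018], 25]
    - [[0, 0, 0], [0, 0, 0.024], 25]
    - [[0, 0, 0], [0, 0, 0.028], 25]

```text
time: 5.65
ee_pos: [0.5961, -0.1357, 0.0172]
tcp_rot: [-90.0, -0.1, 16.8]
wrist_force: [0.8, -0.2, 0.6]
opening: 0.0212
```

```bash
python3 mv.py .5924 -.1163 .016 17; python3 pic.py 6
```

```text
5.65 pos [ 0.5961 -0.1357  0.0172] rot [-9.003e+01 -7.000e-02  1.676e+01] F [ 0.8 -0.2  0.6] op 0.0212 qd 3.3
turn [ 0.03 -0.24  0.07] shift [0.0021 0.0012 0.0196]
```

View pics/wrist6.png

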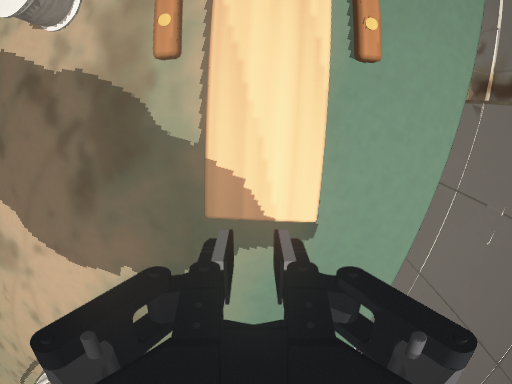

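Fingertips at (225,232)/(283,232), foot edge centre at (262,219): about 4 mm to the right of the finger centre. I'll shift +3 mm in x and push.

Request:
play_rows:
  moves:
    - [[0, 0, 0], [0.003, 0, 0.004], 25]
    - [[0, 0, 0], [0.003, 0, 0.01], 25]
    - [[0, 0, 0], [0.003, 0, 0.017], 25]
    - [[0, 0, 0], [0.003, 0, 0.024], 25]
    - [[0, 0, 0], [0.003, 0, 0.031], 25]

```text
time: 6.25
ee_pos: [0.5896, -0.1052, 0.0163]
tcp_rot: [-90.0, -0.0, 16.7]
wrist_force: [0.9, -1.7, 0.7]
opening: 0.0216
```

```bash
python3 mv.py .5924 -.1163 .016 17; python3 pic.py 7
```

```text
6.25 pos [ 0.5896 -0.1052  0.0163] rot [-9.001e+01 -1.000e-02  1.674e+01] F [ 0.9 -1.7  0.7] op 0.0216 qd 6.0
turn [ 0.01 -0.26  0.01] shift [-0.0005  0.0003 -0.0115]
```

View pics/top7.png

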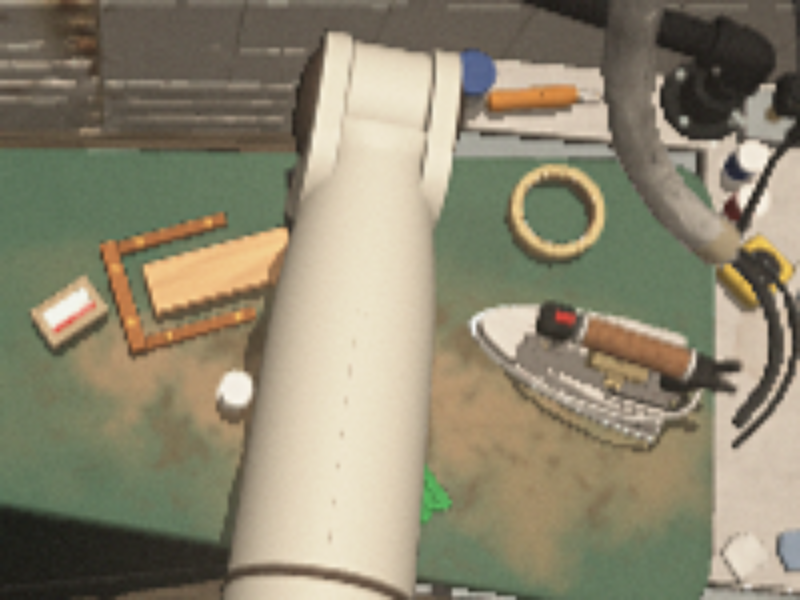

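View pics/wrist7.png

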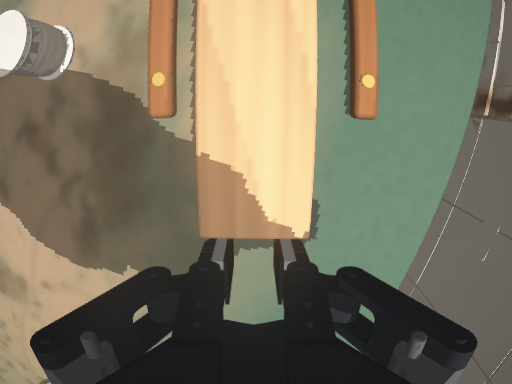

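Contact is square and centred, with the block parallel to the rails. About 18 mm remain.

Request:
play_rows:
  moves:
    - [[0, 0, 0], [0, 0, 0.004], 25]
    - [[0, 0, 0], [0, 0, 0.008], 25]
    - [[0, 0, 0], [0, 0, 0.011], 25]
    - [[0, 0, 0], [0, 0, 0.013], 25]
    - [[0, 0, 0], [0, 0, 0.015], 25]

```text
time: 6.85
ee_pos: [0.5853, -0.0912, 0.0163]
tcp_rot: [-90.0, 0.0, 16.7]
wrist_force: [0.1, -2.5, 0.4]
opening: 0.0215
```

Request:
play_rows:
  moves:
    - [[0, 0, 0], [0, 0, 0.001], 25]
    - [[0, 0, 0], [0, 0, 0.002], 25]
    - [[0, 0, 0], [0, 0, 0.003], 25]
    - [[0, 0, 0], [0, 0, 0.003], 25]
    - [[0, 0, 0], [0, 0, 0.003], 25]

```text
time: 7.35
ee_pos: [0.5846, -0.0888, 0.0163]
tcp_rot: [-90.0, -0.0, 16.7]
wrist_force: [0.6, -5.1, -0.7]
opening: 0.0212
```

```bash
python3 mv.py .5924 -.1163 .016 17; python3 pic.py 8
```

```text
7.35 pos [ 0.5846 -0.0888  0.0163] rot [-90.04  -0.    16.72] F [ 0.6 -5.1 -0.7] op 0.0212 qd 0.1
turn [ 0.04 -0.28  0.  ] shift [-0.0005  0.0003 -0.0285]
```

View pics/top8.png

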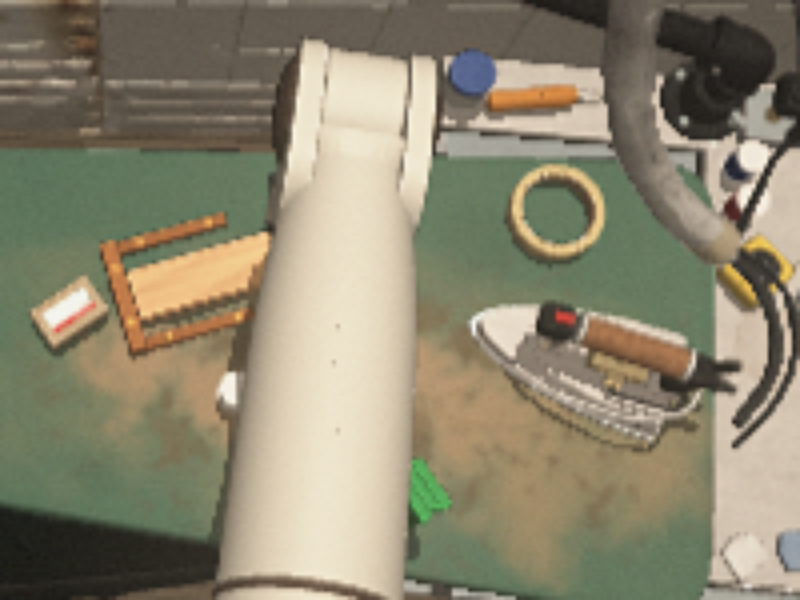

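Force has risen to 5 N, above the sliding force of 1–3 N, so the block is probably at the stop. A little more pressure will confirm it.

Request:
play_rows:
  moves:
    - [[0, 0, 0], [0, 0, 0.001], 25]
    - [[0, 0, 0], [0, 0, 0.002], 25]
    - [[0, 0, 0], [0, 0, 0.003], 25]
    - [[0, 0, 0], [0, 0, 0.003], 25]
    - [[0, 0, 0], [0, 0, 0.003], 25]

```text
time: 7.95
ee_pos: [0.5847, -0.0887, 0.017]
tcp_rot: [-90.4, -0.0, 16.6]
wrist_force: [4.7, -18.9, -0.6]
opening: 0.0217
```

Home: 19 N with no further motion. Backing off and clearing the view.

Request:
play_rows:
  moves:
    - [[0, 0, 0], [0, 0, -0.006], 25]
    - [[0, 0, 0], [0, 0, -0.014], 25]
    - [[0, 0, 0], [0, 0, -0.024], 25]
    - [[0, 0, 0], [0, 0, -0.034], 25]
    - [[0, 0, 0], [0, 0, -0.044], 25]

```text
time: 8.45
ee_pos: [0.5965, -0.1284, 0.0162]
tcp_rot: [-90.0, 0.0, 16.7]
wrist_force: [-0.3, 0.1, 0.4]
opening: 0.0214
```

Request:
play_rows:
  moves:
    - [[0, 0, 0], [0, -0.04, -0.01], 25]
    - [[0, 0, 0], [0, -0.08, -0.02], 25]
    - [[0, 0, 0], [0, -0.12, -0.03], 25]
    - [[0, 0, 0], [0, -0.16, -0.04], 25]
    - [[0, 0, 0], [0, -0.2, -0.05], 25]

```text
time: 8.95
ee_pos: [0.6107, -0.1764, 0.218]
tcp_rot: [-90.0, -0.0, 16.7]
wrist_force: [-0.2, -0.5, 0.3]
opening: 0.0214
```

```bash
python3 mv.py .5924 -.1163 .016 17; python3 pic.py 9
```

```text
8.95 pos [ 0.6107 -0.1764  0.218 ] rot [-9.000e+01 -1.000e-02  1.673e+01] F [-0.2 -0.5  0.3] op 0.0214 qd 63.5
turn [-0.   -0.27  0.01] shift [-2.00e-04  2.02e-01  6.28e-02]
```

View pics/top9.png

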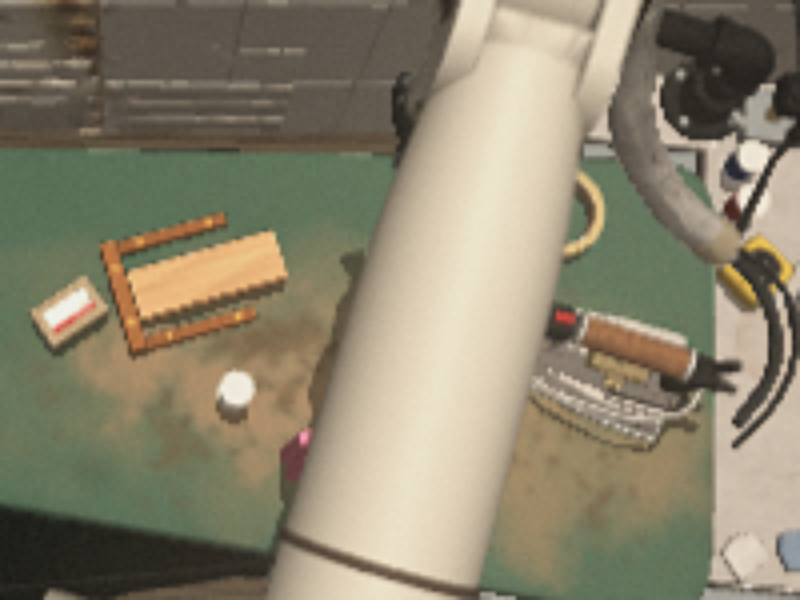

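Request:
play_rows:
  moves:
    - [[0, 0, 0], [0, 0, 0], 25]
    - [[0, 0, 0], [0, 0, 0], 25]
    - [[0, 0, 0], [0, 0, 0], 25]
    - [[0, 0, 0], [0, 0, 0], 25]
    - [[0, 0, 0], [0, 0, 0], 25]

```text
time: 9.55
ee_pos: [0.6105, -0.1754, 0.2156]
tcp_rot: [-90.0, 0.1, 16.8]
wrist_force: [-0.3, -0.1, -0.5]
opening: 0.0215
```

```bash
python3 fit2.py 9 '[[128,268],[273,232],[287,276],[141,320]]'; python3 mv.py .59 -.11 .016 17; python3 -c "
from workcell import camera;import cv2
cv2.imwrite('pics/w10.png',camera('wrist')['img'][:,:,::-1])"
```

```text
foot [ 0.581  -0.0804] yaw 106.17 rms 0.44 foot/top in rest [-0.0614  0.0044] [0.0986 0.0024]
foot [ 0.581  -0.0804] yaw 106.17 rms 0.44 foot/top in rest [-0.0604  0.0052] [0.0995 0.0016]
9.55 pos [ 0.6105 -0.1754  0.2156] rot [-8.996e+01  5.000e-02  1.675e+01] F [-0.3 -0.1 -0.5] op 0.0215 qd 0.4
turn [-0.04 -0.25 -0.05] shift [-0.0006  0.1997  0.0684]
```

View pics/w10.png

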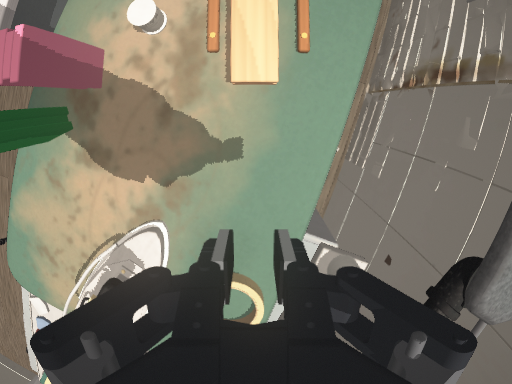

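The top end measures x ≈ 99 mm in the rest frame, y ≈ 2 mm, and the block is square to the stop within about 1°. The wrist view shows it lying between the rails at (253,40), clear of the gripper. Handing in.

```bash
python3 -c "
from workcell import job_done;print(job_done())"
```

```text
the job is handed in; nothing more can be done
None
```

The block is in the rest and the job is handed in after about 9.6 s of robot time; `job_done` reported no verdict. I pushed the wooden block near its top with two slightly open fingertips. It toppled flat between the rails, with its top end about 39 mm short of the stop. I then pushed its foot end until it met the stop: the force rose to 19 N with no further motion.

**Last checks:**
- **Position:** the former top end measured about 99 mm along the rest (100 mm is contact, 94 mm is required) and about 2 mm off centre.
- **Squareness:** the block was within about 1° of square to the stop.
- **Robot:** it was clear of everything, with no contact force.
- **Bystanders:** the reel and thread box look unmoved in the overhead views, and the tape roll looked unmoved wherever it was in view. I did not measure any of them, and the aerosol, jar and sprayer were outside my later pictures, though the arm never went near them.

No checks failed. The two camera views put the rest's direction about 1° apart, which does not affect the result.

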